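Pack the checkers into the games case and start its screw-knob

ROBOT

A 6-joint arm with a two-finger parallel gripper is mounted at the origin on the work surface. World frame = base frame: x ahead of the robot, y to its left, z up, the work surface at z = 0. Lengths are in m, angles in rad, forces in N, time in s.
With the tool pointing down it reaches from about 0.35 to 0.85 m from the base axis. Payload 8.1 kg.
Tool frame: the origin (TCP) lies between the finger pads; the fingertips stand 25 mm ahead of it and the grasp point (between the pads) lies 6 mm ahead of it; z points along the fingers, y is the line along which they close (so a half turn about z gives the same grasp; the last joint's range is limited). The gripper opens to 93 mm and grips with 3 to 60 N. Pads are 15 mm wide; open, the fingers measure 128 mm over their backs; the gripper's body (75 mm by 188 mm) begins 65 mm behind the grasp point.
Start: joints at [1.265, 0.13, 1.488, -0, 1.523, -0.085], TCP at [0.131, 0.585, 0.244] pointing down, gripper open.
Joint ranges: [-2.96, 2.96], [-0.89, 2.26], [0.02, 2.5], [-1.34, 4.48], [0, 2.73], [-2.66, 2.66]. Speed limits (rad/s): [2.39, 2.39, 2.79, 3.14, 3.14, 3.14].

INTERFACE

Orientations are given as a rotation vector (axis times angle).
In Python, from plant import robot gives the robot as it stands.
- The arm moves only by the tool arm_command, never from a script. Its argument "increments" is text: rows parted by semicolons, each of 5 numbers parted by spaces: the closure, from 0 (fully open) to 1 (shut), then the shift along the tool's x, y, z in mm, then the turn about the tool's z in rad. A call has 1 to 5 rows; each row is the pose to reach, as a shift and turn from the pose commanded when the call began, along the tool's axes at that moment; what a row does not reach only later rows make up. A row lasts 1/10 s, in which the tool goes at most 50 mm and 8.59 degrees, less where a joint would pass 70% of its speed; a pose out of reach is approached as far as the arm can. A call with a gripper value outside its range is refused whole. The fingers move at their own pace and stop on an object; "grip_force" is the grip in N (left out, the last holds). Time passes only in rows, so rows that repeat a pose let the fingers close. It gives the time, the measured TCP pose, the force, the opening and the grip force at its end, in the units of the state.
- robot.read_state(): the state, without advancing time (a new reading comes with each control period).
- robot.read_camera(name): name is "scene" or "top"; returns the picture (384x512x3 uint8, blue, green, red); there is no depth.
- robot.camera_model(name): a dict with "fx", "fy", "cx", "cy" (pixels), "D" ([k1, k2, p1, p2, k3] as OpenCV has them; the pictures are not rectified), "eye" and "rotation" of the camera in the world. Camera axes: x right, y down, z forward; pixel columns grow to the right and rows downward; lengths in m; the calibration is good to about 2 mm. A picture is of the moment at which its call begins. camera_model takes no time and is no camera call.
- robot.close_job(): hands the job in; it is judged then, once.
The state is a dict: "t": time; "q": joint angles; "dq": joint speeds; "joint_torque": joint torques, N m; "tool_pos": TCP position; "orientation": TCP orientation; "force": force on the tool from outside, world axes, zero at the start; "wrist_torque": the same for the moment, N m; "opening": finger opening in m; "gripper_force": force on a finger pad.
Only numpy, scipy, OpenCV 4.12 (cv2) and the standard library are available. Lean on these libraries where they do the work, as an engineer would, in place of code of your own. Each camera call takes 0.05 s, during which the arm holds its last target. There are 200 camera calls.

TASK

Pack the checkers away: lay every checker that is on the table flat in the open games case, red ones in the compartment with the red markings and white ones in the one with the white markings. Then lower the lid gently until it is fully shut, push the lid's captive screw-knob all the way in, and turn it clockwise about half a turn to its stop. Leave the other things on the table where they are.

Things in the scene. Friction and masses are not known exactly. Their poses are not given: they have to be found in the camera images.
- red1: red jumbo checker, plastic disc 60 mm across, 18 mm thick, 35 to 70 g; origin at the centre of one face (the underside at the start), z axis through its thickness, up at the start. Not every checker is there each time
- red2: red jumbo checker, plastic disc 60 mm across, 18 mm thick, 35 to 70 g; origin at the centre of one face (the underside at the start), z axis through its thickness, up at the start. Not every checker is there each time
- red3: red jumbo checker, plastic disc 60 mm across, 18 mm thick, 35 to 70 g; origin at the centre of one face (the underside at the start), z axis through its thickness, up at the start. Not every checker is there each time
- white1: white jumbo checker, plastic disc 60 mm across, 18 mm thick, 35 to 70 g; origin at the centre of one face (the underside at the start), z axis through its thickness, up at the start. Not every checker is there each time
- white2: white jumbo checker, plastic disc 60 mm across, 18 mm thick, 35 to 70 g; origin at the centre of one face (the underside at the start), z axis through its thickness, up at the start. Not every checker is there each time
- white3: white jumbo checker, plastic disc 60 mm across, 18 mm thick, 35 to 70 g; origin at the centre of one face (the underside at the start), z axis through its thickness, up at the start. Not every checker is there each time
- case: fixed dark wooden games case, 230 (x) x 300 (y) x 52 mm high; origin at the centre of its underside, x away from the robot towards the hinge, y left, z up. Walls, floor and middle divider (along x at y = 0) 6 mm thick, inner floor at z = 6 mm. A brass post 18 mm across, 50 mm high, stands in the divider at x = -80 mm
- red_in (a point): centre of the inner floor of the left compartment (red markings on its walls), for red checkers; open on top, 218 (x) x 141 mm (y) inside, at x = 0, y = +73.5 mm of the case; axes as the case
- white_in (a point): centre of the inner floor of the right compartment (white markings on its walls), for white checkers; open on top, 218 (x) x 141 mm (y) inside, at x = 0, y = -73.5 mm of the case; axes as the case
- lid_hinge (a point): middle of the lid's hinge line, on the case's far top edge; the line runs along the case's y axis. The lid's underside passes through it
- lid_edge (a point): middle of the lid's free edge on its outer face (the top face when shut), 230 mm from the hinge line. The lid is a wooden plate 230 x 300 x 10 mm, 350 g
- case_lid (a joint): lid angle: 0 shut, grows as it opens upward and away from the robot, 1.75 fully open; starts open, standing about upright. The hinge is stiff (0.6 N m): the lid stays where it is left and is pushed shut
- knob_top (a point): centre of the top face of the black ribbed captive screw-knob, round, 46 mm across, 30 mm high, on the lid's outer face, on its mid line, 195 mm from the hinge line (35 mm from the free edge); z axis out of the lid. Raised, its underside stands 8 mm off the lid on a thin shank; pushed in, it rests on the lid
- knob_push (a joint): how far the knob is pushed into the lid: 0 raised (as at the start), 0.008 m fully in. No spring: about 5 N of friction to move it, and it stays where it is left
- knob_turn (a joint): turn of the knob, growing clockwise as seen from above its top face; starts near 0 and stops at 3.14 rad. Friction 0.08 N m; it stays where it is left
- bowl: frosted glass bowl, 110 mm across, 50 mm high; leave alone; origin under its centre
- teaspoon: stainless teaspoon, 140 mm long, lying along its x axis; leave alone; origin under its centre
- remote: black remote control 160 x 45 x 18 mm, long axis x; leave alone; origin under its centre
- teaglass: amber tea glass, 60 mm across, 80 mm high; leave alone; origin under its centre
Not all that is in view belongs to the job. Leave any green or pink look-alike of the red3 alone.

How it is judged:
On the way, in this order (a step that is already met when the one before it is completed fails the run):
1. every checker lies flat in the compartment of its colour (x of red1 in the frame of case between -0.085 and 0.085 m and y of red1 in the frame of case between 0.025 and 0.122 m and z of each of red1, red2, red3, white1, white2, white3 in the frame of case below 0.047 m and (angle between red1's own z axis and vertical below 0.2 rad or angle between red1's own z axis and vertical above 2.94 rad) and linear speed of each of red1, red2, red3, white1, white2, white3 below 0.05 m/s and x of red2 in the frame of case between -0.085 and 0.085 m and y of red2 in the frame of case between 0.025 and 0.122 m and (angle between red2's own z axis and vertical below 0.2 rad or angle between red2's own z axis and vertical above 2.94 rad) and x of red3 in the frame of case between -0.085 and 0.085 m and y of red3 in the frame of case between 0.025 and 0.122 m and (angle between red3's own z axis and vertical below 0.2 rad or angle between red3's own z axis and vertical above 2.94 rad) and x of white1 in the frame of case between -0.085 and 0.085 m and y of white1 in the frame of case between -0.122 and -0.025 m and (angle between white1's own z axis and vertical below 0.2 rad or angle between white1's own z axis and vertical above 2.94 rad) and x of white2 in the frame of case between -0.085 and 0.085 m and y of white2 in the frame of case between -0.122 and -0.025 m and (angle between white2's own z axis and vertical below 0.2 rad or angle between white2's own z axis and vertical above 2.94 rad) and x of white3 in the frame of case between -0.085 and 0.085 m and y of white3 in the frame of case between -0.122 and -0.025 m and (angle between white3's own z axis and vertical below 0.2 rad or angle between white3's own z axis and vertical above 2.94 rad)), for 0.2 s.
2. the lid is shut (value of joint case_lid below 0.03 rad), for 0.2 s.
3. the knob is pushed in (value of joint case_lid below 0.03 rad and value of joint knob_push above 0.006 m), for 0.2 s.
4. the knob, pushed in, is turned clockwise to its stop (all of step 3 and value of joint knob_turn above 2.8 rad), for 0.2 s.
At the end, for the whole second after the job is handed in: Every checker present is inside the case in the compartment of its colour, the lid is shut (joint below 0.03 rad), and the knob is in by more than 6 mm of 8 and turned past 2.8 rad of 3.14 (all of step 4 and x of red1 in the frame of case between -0.105 and 0.105 m and y of red1 in the frame of case between 0.012 and 0.14 m and z of each of red1, red2, red3, white1, white2, white3 in the frame of case below 0.05 m and x of red2 in the frame of case between -0.105 and 0.105 m and y of red2 in the frame of case between 0.012 and 0.14 m and x of red3 in the frame of case between -0.105 and 0.105 m and y of red3 in the frame of case between 0.012 and 0.14 m and x of white1 in the frame of case between -0.105 and 0.105 m and y of white1 in the frame of case between -0.14 and -0.012 m and x of white2 in the frame of case between -0.105 and 0.105 m and y of white2 in the frame of case between -0.14 and -0.012 m and x of white3 in the frame of case between -0.105 and 0.105 m and y of white3 in the frame of case between -0.14 and -0.012 m); the robot touches nothing.
It fails at once if the lid is slammed (faster than 4 rad/s) (velocity of joint case_lid below -4 rad/s).
It fails at once if the bowl, teaspoon, remote or tea glass is moved by more than 40 mm (distance of any of bowl, teaspoon, remote, teaglass from where it was at the start of the episode above 0.04 m).
Of red1, red2, red3, white1, white2, white3 only 3 to 5 are there at a start; the rules pass over those that are not, and their reading is None.
At some moment in a run one of red1, red2, red3, white1, white2, white3 may be knocked a few centimetres aside while the robot is not near it.
Once in a run the grip may slacken for a moment while it holds something.
It also fails if it takes over 210 s, if anything falls off the work surface, if the arm or the gripper's body presses on something with over 40 N, if the wrist force passes 120 N, or if a joint passes its speed limit or range.

## Working session

There is one attempt and no reset: what is moved stays moved. The work goes in short steps, Python scripts to look and compute and a tool call to move; the robot and the scene stay as the last step left them, time stands still between calls to the robot, and variables do not carry over. Pictures are saved under pics/ and viewed, at most 14 in all, crops included, and the job is handed in when it is done.

Besides the shell and the picture viewer there is one more tool, called after "Request:" by a JSON object that holds its "api" and its "payload". arm_command: Moves the arm, as the interface text tells. Its arguments: {"type":"object","properties":{"increments":{"type":"string"},"grip_force":{"type":"number"}},"required":["increments"]}

```bash
mkdir -p pics; ls
cat > h.py <<'E'
import numpy as np, cv2
from plant import robot
def cam(n):
    m=robot.camera_model(n);K=np.array([[m['fx'],0,m['cx']],[0,m['fy'],m['cy']],[0,0,1.]])
    return K,np.array(m['D'],float),np.array(m['eye'],float),np.array(m['rotation'],float)
def ray(n,uv):
    K,D,e,R=cam(n);p=cv2.undistortPoints(np.array(uv,float).reshape(-1,1,2),K,D).reshape(-1,2)
    d=np.c_[p,np.ones(len(p))]@R.T
    return e,d
def plane(n,uv,z):
    e,d=ray(n,uv);return e+d*((z-e[2])/d[:,2])[:,None]
def proj(n,P):
    K,D,e,R=cam(n);Rc=R.T
    return cv2.projectPoints(np.array(P,float).reshape(-1,1,3),cv2.Rodrigues(Rc)[0],-Rc@e,K,D)[0].reshape(-1,2)
E
python3 - <<'E'
from h import *
for n in('scene','top'):
    cv2.imwrite(f'pics/{n}0.png',robot.read_camera(n)); print(n,[np.round(a,3).tolist() for a in cam(n)])
s=robot.read_state();print({k:np.round(v,3).tolist() for k,v in s.items()})
E
```

```text
pics
scene [[[495.866, 0.0, 261.389], [0.0, 495.866, 190.232], [0.0, 0.0, 1.0]], [0.049, 0.0, 0.0, 0.0, 0.0], [1.664, -0.696, 1.283], [-2.046, -1.162, 0.512]]
top [[[391.991, 0.0, 261.968], [0.0, 391.991, 189.69], [0.0, 0.0, 1.0]], [-0.019, 0.0, 0.0, 0.0, 0.0], [0.371, 0.011, 1.324], [-2.146, 2.187, -0.117]]
{'t': 0.1, 'q': [1.265, 0.131, 1.489, -0.0, 1.523, -0.085], 'dq': [0.001, -0.002, 0.0, -0.0, 0.001, -0.001], 'joint_torque': [0.001, -56.133, -49.31, 0.077, 0.029, -0.0], 'tool_pos': [0.131, 0.585, 0.243], 'orientation': [-0.346, -3.122, 0.003], 'force': [0.047, 0.111, 0.457], 'wrist_torque': [-0.021, -0.007, 0.049], 'gripper_force': 0.0, 'opening': 0.093}
```

View pics/top0.png

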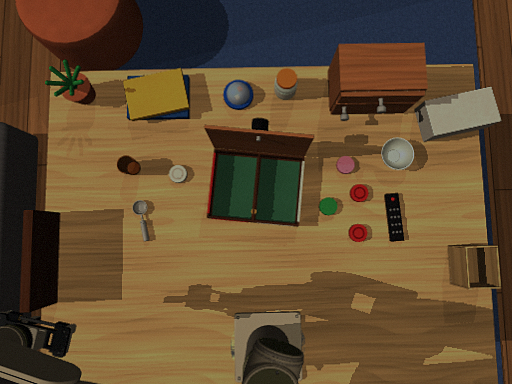

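View pics/scene0.png

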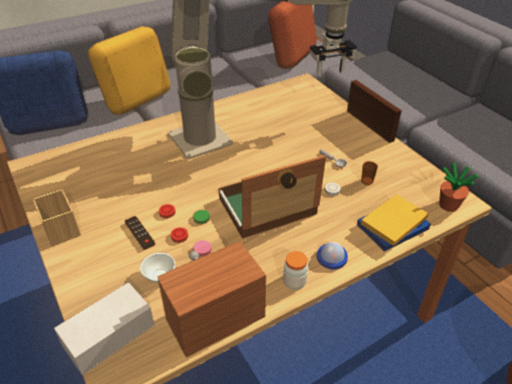

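The top view shows two red discs at (360,193) and (358,233), a white disc at (178,173), and the look-alikes, green at (328,206) and pink at (346,165). The open case is around (258,190). The calibration gives its rotation as a rotation vector. Next I'll measure these and confirm them in a crop.

```bash
sed -i "s/np.array(m\['rotation'\],float)$/cv2.Rodrigues(np.array(m['rotation'],float))[0]/" h.py
cat >> h.py <<'E'
def discs(img,n='top',z=.018):
    h=cv2.cvtColor(img,cv2.COLOR_BGR2HSV);H,S,V=cv2.split(h);out=[]
    for name,m in(('red',((H<5)|(H>174))&(S>190)&(V>80)),('white',(S<60)&(V>95)),('green',(H>45)&(H<85)&(S>120)&(V>90)),('pink',(H>160)&(S>60)&(S<175)&(V>120))):
        m=cv2.morphologyEx(m.astype(np.uint8),cv2.MORPH_CLOSE,np.ones((5,5)))
        for c in cv2.findContours(m,cv2.RETR_EXTERNAL,cv2.CHAIN_APPROX_NONE)[0]:
            if 100<cv2.contourArea(c)<700:
                (u,v),r=cv2.minEnclosingCircle(c);M=cv2.moments(c);u,v=M['m10']/M['m00'],M['m01']/M['m00'];P=plane(n,[[u,v]],z)[0]
                d=2*np.sqrt(cv2.contourArea(c)/np.pi)
                out.append((name,round(u,1),round(v,1),round(d,1),P.round(3).tolist()))
    return out
E
python3 - <<'E'
from h import *
a=cv2.imread('pics/top0.png')
for d in discs(a): print(d)
print('scene');
for d in discs(cv2.imread('pics/scene0.png'),'scene'): print(d)
c1=cv2.resize(a[110:260,100:420],None,fx=2.5,fy=2.5,interpolation=cv2.INTER_CUBIC);cv2.imwrite('pics/crop0.png',c1)
E
```

```text
('red', 357.6, 232.6, np.float64(17.2), [0.362, -0.305, 0.018])
('red', 358.8, 192.6, np.float64(16.6), [0.495, -0.315, 0.018])
('white', 142.1, 213.3, np.float64(11.8), [0.44, 0.41, 0.018])
('white', 177.5, 173.2, np.float64(16.2), [0.573, 0.292, 0.018])
('white', 232.9, 91.0, np.float64(17.6), [0.856, 0.103, 0.018])
('green', 328.0, 205.7, np.float64(15.7), [0.453, -0.21, 0.018])
('pink', 345.1, 164.2, np.float64(16.0), [0.593, -0.273, 0.018])
scene
('red', 178.9, 233.9, np.float64(13.0), [0.501, -0.319, 0.018])
('red', 166.6, 210.1, np.float64(11.9), [0.368, -0.309, 0.018])
('white', 296.2, 276.3, np.float64(19.0), [0.864, -0.072, 0.018])
('white', 156.3, 265.3, np.float64(28.4), [0.593, -0.439, 0.018])
('white', 333.1, 252.5, np.float64(23.6), [0.843, 0.092, 0.018])
('white', 332.2, 188.3, np.float64(12.6), [0.58, 0.287, 0.018])
('white', 230.1, 89.9, np.float64(21.2), [-0.268, 0.298, 0.018])
('white', 229.1, 3.6, np.float64(17.5), [-1.237, 0.814, 0.018])
('green', 201.1, 215.6, np.float64(12.5), [0.459, -0.213, 0.018])
('green', 457.7, 176.2, np.float64(16.4), [0.773, 0.758, 0.018])
('pink', 202.2, 247.0, np.float64(14.1), [0.597, -0.276, 0.018])
```

View pics/crop0.png

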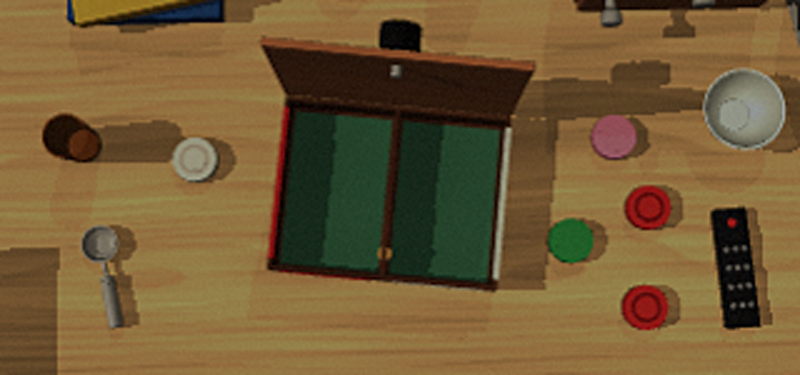

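The crop confirms two red ringed checkers at full-image (359,193) and (358,233), and one white ringed checker at (178,173). The plain green disc at (328,206) and pink disc at (346,165) have no rings and are the wrong colour, so I'll leave them. The red-marked wall is on the left and the white-marked one on the right. Next is the pose of the case and lid.

```bash
cat >> h.py <<'E'
def tool(dx,dy,dz,phi=None):
    "world shift (m) -> tool mm, and turn to bring tool y to world angle phi"
    s=robot.read_state();R=cv2.Rodrigues(np.array(s['orientation']))[0]
    cur=np.arctan2(R[1,1],R[0,1]);return (R.T@np.array([dx,dy,dz])*1000).round(1).tolist(),round(cur,3),None if phi is None else round(float((cur-phi+np.pi)%(2*np.pi)-np.pi),3)
def go(x,y,z,phi=None):
    s=robot.read_state();print('at',np.round(s['tool_pos'],4).tolist(),'f',np.round(s['force'],1).tolist(),'open',round(s['opening'],4),'q6',round(s['q'][5],2),'t',round(s['t'],1));print('to',(x,y,z),tool(*(np.array([x,y,z])-s['tool_pos']),phi))
E
python3 - <<'E'
from h import *
C=np.array([[268,270],[497,288],[511,121],[287,100]],float)/2.5+[100,110]
P=plane('top',C,.052);print(P.round(3)); 
for i in range(4): print(np.linalg.norm(P[i]-P[(i+1)%4]).round(3))
print('ctr',P.mean(0), 'yaw y-axis',np.arctan2(*(P[0]-P[1])[[1,0]]),'x-axis',np.arctan2(*(P[3]-P[0]+P[2]-P[1])[[1,0]]))
a=cv2.imread('pics/top0.png');h=cv2.cvtColor(a,cv2.COLOR_BGR2HSV)
m=cv2.inRange(h,(45,80,15),(95,255,140));m[:,:200]=0;m[:,305:]=0;m[:140]=0;m[230:]=0
pts=cv2.findNonZero(cv2.morphologyEx(m,cv2.MORPH_OPEN,np.ones((3,3))));r=cv2.minAreaRect(pts);print(r);b=cv2.boxPoints(r);print(plane('top',b,.006).round(3),plane('top',[r[0]],.006))
# scene: knob circle and lid free corners
print(plane('scene',[[289,180]],.25))
# post
print('post',plane('top',[[100+384/2.5,110+253/2.5]],.050))
go(.577,.290,.12,1.5)
E
```

```text
[[ 0.419  0.188  0.052]
 [ 0.39  -0.108  0.052]
 [ 0.609 -0.133  0.052]
 [ 0.643  0.162  0.052]]
0.297
0.22
0.297
0.225
ctr [0.51509267 0.02757292 0.052     ] yaw y-axis 1.4733654435560868 x-axis -0.11463988315048275
((255.75955200195312, 188.210205078125), (82.7358169555664, 61.08510971069336), 5.31454610824585)
[[ 0.431  0.179  0.006]
 [ 0.638  0.159  0.006]
 [ 0.606 -0.122  0.006]
 [ 0.4   -0.097  0.006]] [[0.51820019 0.02994029 0.006     ]]
[[0.67585334 0.01190408 0.25      ]]
post [[0.4382818  0.03765776 0.05      ]]
at [0.1313, 0.585, 0.2427] f [0.0, 0.1, 0.5] open 0.0929 q6 -0.09 t 0.1
to (0.577, 0.29, 0.12) ([-499.5, -190.0, 123.0], np.float64(1.35), -0.15)
```

Post check passes (0.438,0.038). The case centre is about (0.517,0.028), with x axis yaw of −0.107, so I'll use a closing direction φ=1.464. The discs are red (0.365,-0.307), red (0.498,-0.317) and white (0.577,0.290). I'm starting with the white one.

Request:
{"api": "arm_command", "payload": {"increments": "0 -230 -88 40 -0.11;0 -230 -88 40 -0.11;0 -230 -88 40 -0.11;0 -230 -88 40 -0.11;0 -230 -88 40 -0.11", "grip_force": 20}}

```text
t: 0.6
tool_pos: [0.3377, 0.4477, 0.2029]
orientation: [-0.173, -3.136, 0.001]
force: [0.8, 1.3, -0.5]
opening: 0.0929
gripper_force: 0.0
```

```bash
python3 -c "
from h import *
go(.577,.290,.12,1.464)"
```

```text
at [0.3377, 0.4477, 0.2029] f [0.8, 1.3, -0.5] open 0.0929 q6 -0.63 t 0.6
to (0.577, 0.29, 0.12) ([-255.3, -130.3, 82.9], np.float64(1.46), -0.004)
```

Request:
{"api": "arm_command", "payload": {"increments": "0 -180 -90 80 0;0 -255 -130 83 0;0 -255 -130 83 0;0 -255 -130 83 0;0 -255 -130 83 0"}}

```text
t: 1.1
tool_pos: [0.5378, 0.316, 0.1322]
orientation: [-0.174, -3.136, 0.0]
force: [0.8, -0.2, 0.4]
opening: 0.093
gripper_force: 0.0
```

Request:
{"api": "arm_command", "payload": {"increments": "0 0 0 0 0;0 0 0 0 0;0 0 0 0 0"}}

```text
t: 1.4
tool_pos: [0.536, 0.318, 0.1331]
orientation: [-0.173, -3.136, -0.0]
force: [0.7, -0.3, -0.1]
opening: 0.0932
gripper_force: 0.0
```

Run:
```python
from h import *
a=robot.read_camera('scene');b=robot.read_camera('top')
for n,i in(('scene',a),('top',b)):
    for d in discs(i,n): 
        if d[0]!='green' and 0<d[4][0]<.8: print(n,d)
u=proj('top',[[.577,.29,.018]])[0].astype(int);v=proj('scene',[[.577,.29,.018]])[0].astype(int)
f=lambda i,p:cv2.resize(i[p[1]-50:p[1]+50,p[0]-50:p[0]+50],(400,400),interpolation=cv2.INTER_CUBIC)
print(u,v);cv2.imwrite('pics/w1.png',np.hstack([f(b,u),f(a,v)]))
go(.577,.290,.029,1.464)
```

```text
scene ('red', 178.8, 234.2, np.float64(12.9), [0.502, -0.32, 0.018])
scene ('red', 166.5, 210.0, np.float64(11.9), [0.368, -0.309, 0.018])
scene ('white', 156.3, 265.3, np.float64(28.6), [0.593, -0.439, 0.018])
scene ('white', 332.1, 188.3, np.float64(12.6), [0.579, 0.287, 0.018])
scene ('pink', 202.3, 247.2, np.float64(14.0), [0.598, -0.276, 0.018])
top ('red', 357.5, 232.6, np.float64(17.1), [0.362, -0.305, 0.018])
top ('red', 359.1, 192.4, np.float64(16.1), [0.496, -0.316, 0.018])
top ('pink', 344.8, 164.3, np.float64(14.9), [0.592, -0.272, 0.018])
[178 171] [332 187]
at [0.5359, 0.3186, 0.1337] f [-0.5, -0.4, -0.1] open 0.0933 q6 -1.01 t 1.5
to (0.577, 0.29, 0.029) ([-43.9, -24.0, 104.7], np.float64(1.462), -0.002)
```

View pics/w1.png

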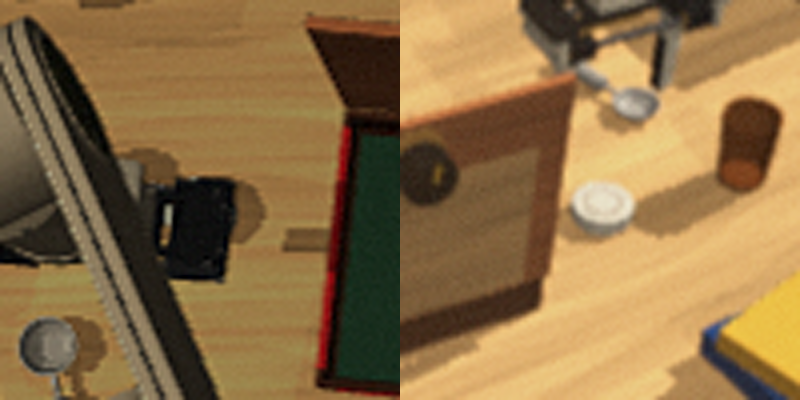

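The white checker sits where measured: top crop centre (178,171), scene (332,188), about (0.577,0.289). The fingers are above it and beside it. Descending now.

Request:
{"api": "arm_command", "payload": {"increments": "0 -43 -24 0 0;0 -43 -24 35 0;0 -43 -24 70 0;0 -43 -24 95 0;0 -43 -24 104 0"}}

```text
t: 2.0
tool_pos: [0.5739, 0.2891, 0.0261]
orientation: [-0.171, -3.133, 0.003]
force: [-2.2, -0.1, 0.2]
opening: 0.0931
gripper_force: 0.0
```

Request:
{"api": "arm_command", "payload": {"increments": "0 0 0 0 0;0.8 0 0 0 0;0.8 0 0 0 0;0.8 0 0 0 0;0.8 0 0 0 0"}}

```text
t: 2.5
tool_pos: [0.5775, 0.2892, 0.0304]
orientation: [0.174, 3.135, 0.001]
force: [-0.6, 0.0, -0.3]
opening: 0.0656
gripper_force: 0.0
```

Request:
{"api": "arm_command", "payload": {"increments": "0.8 0 0 0 0;0.8 0 0 0 0;0.8 0 0 0 0;0.8 0 0 0 0;0.8 0 0 0 0"}}

```text
t: 3.0
tool_pos: [0.5773, 0.2892, 0.03]
orientation: [0.174, 3.136, 0.001]
force: [-1.0, -0.1, 6.3]
opening: 0.0597
gripper_force: 20.0
```

```bash
python3 -c "
from h import *
go(.577,.290,.029,1.464)"
```

```text
at [0.5773, 0.2892, 0.03] f [-1.0, -0.1, 6.3] open 0.0597 q6 -1.08 t 3.0
to (0.577, 0.29, 0.029) ([0.4, 0.8, 1.0], np.float64(1.46), -0.004)
```

Request:
{"api": "arm_command", "payload": {"increments": "0.8 0 0 -40 0;0.8 0 0 -80 0;0.8 0 0 -110 0;0.8 5 -40 -110 0;0.8 10 -80 -110 0", "grip_force": 30}}

```text
t: 3.5
tool_pos: [0.5586, 0.2105, 0.1407]
orientation: [0.171, 3.134, 0.001]
force: [-0.2, -0.7, -1.3]
opening: 0.0593
gripper_force: 30.0
```

Request:
{"api": "arm_command", "payload": {"increments": "0.8 4 -40 0 0;0.8 8 -80 0 0;0.8 12 -120 0 0;0.8 16 -160 0 0;0.8 20 -200 0 0"}}

```text
t: 4.0
tool_pos: [0.5151, 0.0124, 0.1389]
orientation: [-0.174, -3.136, 0.0]
force: [0.6, 0.5, -0.3]
opening: 0.059
gripper_force: 30.0
```

Request:
{"api": "arm_command", "payload": {"increments": "0.8 1 -30 0 0;0.8 1 -60 0 0;0.8 1 -60 0 0"}}

```text
t: 4.3
tool_pos: [0.5077, -0.0487, 0.139]
orientation: [-0.179, -3.136, 0.002]
force: [0.2, 0.1, -0.3]
opening: 0.0592
gripper_force: 30.0
```

```bash
python3 -c "
from h import *
go(.509,-.045,.034,1.464)
cv2.imwrite('pics/x.png',robot.read_camera('scene'))"
```

```text
at [0.5077, -0.0487, 0.139] f [0.2, 0.1, -0.3] open 0.0592 q6 -1.65 t 4.3
to (0.509, -0.045, 0.034) ([-0.9, 3.9, 104.9], np.float64(1.457), -0.007)
```

Request:
{"api": "arm_command", "payload": {"increments": "0.8 0 4 40 0;0.8 0 4 75 0;0.8 0 4 95 0;0.8 0 4 101 0;0.8 0 4 101 0"}}

```text
t: 4.85
tool_pos: [0.5079, -0.0404, 0.0375]
orientation: [-0.172, -3.134, -0.001]
force: [0.7, -0.3, 0.4]
opening: 0.0592
gripper_force: 30.0
```

Request:
{"api": "arm_command", "payload": {"increments": "0.8 0 0 0 0;0.18 0 0 0 0;0.18 0 0 0 0;0.18 0 0 0 0;0.18 0 0 0 0"}}

```text
t: 5.35
tool_pos: [0.509, -0.0416, 0.0384]
orientation: [0.174, 3.136, -0.0]
force: [-0.2, 0.2, 0.4]
opening: 0.0765
gripper_force: 0.0
```

```bash
python3 -c "
from h import *
go(.509,-.045,.15,1.464)"
```

```text
at [0.509, -0.0416, 0.0384] f [-0.2, 0.2, 0.4] open 0.0765 q6 -1.64 t 5.3
to (0.509, -0.045, 0.15) ([-0.4, -3.4, -111.6], np.float64(1.46), -0.004)
```

Request:
{"api": "arm_command", "payload": {"increments": "0.18 0 0 -40 0;0.18 0 0 -80 0;0.18 0 0 -110 0;0 -3 -40 -110 0;0 -6 -80 -110 0", "grip_force": 20}}

```text
t: 5.85
tool_pos: [0.5071, -0.1223, 0.1502]
orientation: [0.169, 3.133, -0.002]
force: [-0.2, -0.5, -0.4]
opening: 0.0877
gripper_force: 0.0
```

Request:
{"api": "arm_command", "payload": {"increments": "0 -3 -40 0 0;0 -6 -80 0 0;0 -9 -120 0 0;0 -12 -160 0 0;0 -14 -195 0 0"}}

```text
t: 6.35
tool_pos: [0.4979, -0.3193, 0.1483]
orientation: [0.175, 3.136, -0.001]
force: [1.1, -0.1, 0.7]
opening: 0.0927
gripper_force: 0.0
```

Run:
```python
from h import *
a=robot.read_camera('scene');b=robot.read_camera('top')
for n,i in(('scene',a),('top',b)):
    for d in discs(i,n): 
        if d[0] in('red','white') and 0<d[4][0]<.8: print(n,d)
cv2.imwrite('pics/b2.png',b)
go(.499,-.317,.029,1.464)
```

```text
scene ('red', 179.0, 234.2, np.float64(13.4), [0.502, -0.32, 0.018])
scene ('white', 156.3, 265.4, np.float64(28.4), [0.593, -0.44, 0.018])
top ('white', 141.7, 213.4, np.float64(12.6), [0.44, 0.412, 0.018])
top ('white', 276.6, 191.4, np.float64(16.7), [0.505, -0.04, 0.018])
top ('white', 388.1, 146.0, np.float64(13.2), [0.652, -0.422, 0.018])
at [0.4974, -0.3213, 0.1483] f [-0.5, 0.1, -0.3] open 0.0929 q6 -2.12 t 6.5
to (0.499, -0.317, 0.029) ([-1.0, 4.7, 119.3], np.float64(1.456), -0.008)
```

Request:
{"api": "arm_command", "payload": {"increments": "0 -1 3 40 0;0 -1 3 80 0;0 -1 3 105 0;0 -1 3 118 0;0 -1 3 118 0"}}

```text
t: 6.95
tool_pos: [0.4984, -0.3127, 0.0282]
orientation: [-0.173, -3.134, -0.004]
force: [-0.4, -1.3, 0.6]
opening: 0.0929
gripper_force: 0.0
```

Request:
{"api": "arm_command", "payload": {"increments": "0 0 0 0 0;0.8 0 0 0 0;0.8 0 0 0 0;0.8 0 0 0 0;0.8 0 0 0 0"}}

```text
t: 7.45
tool_pos: [0.5, -0.3146, 0.0309]
orientation: [0.174, 3.136, -0.001]
force: [-0.8, -1.2, 0.9]
opening: 0.0659
gripper_force: 0.5
```

Request:
{"api": "arm_command", "payload": {"increments": "0.8 0 0 0 0;0.8 0 0 0 0;0.8 0 0 0 0;0.8 0 0 0 0;0.8 0 0 0 0"}}

```text
t: 7.95
tool_pos: [0.4999, -0.3146, 0.0307]
orientation: [0.174, 3.136, -0.001]
force: [-1.3, -0.5, 6.3]
opening: 0.0595
gripper_force: 20.0
```

```bash
python3 -c "
from h import *
go(.565,.096,.150,1.464)"
```

```text
at [0.4999, -0.3146, 0.0307] f [-1.3, -0.5, 6.3] open 0.0595 q6 -2.11 t 8.0
to (0.565, 0.096, 0.15) ([-19.4, 415.2, -119.5], np.float64(1.46), -0.004)
```

Request:
{"api": "arm_command", "payload": {"increments": "0.8 0 0 -40 0;0.8 0 0 -80 0;0.8 0 0 -120 0;0.8 0 40 -120 0;0.8 0 80 -120 0", "grip_force": 30}}

```text
t: 8.45
tool_pos: [0.5091, -0.2349, 0.1518]
orientation: [0.178, 3.134, -0.002]
force: [-0.2, 1.1, -1.4]
opening: 0.0595
gripper_force: 30.0
```

Request:
{"api": "arm_command", "payload": {"increments": "0.8 0 40 0 0;0.8 0 80 0 0;0.8 0 120 0 0;0.8 0 160 0 0;0.8 0 200 0 0"}}

```text
t: 8.95
tool_pos: [0.53, -0.0341, 0.1496]
orientation: [-0.174, -3.136, -0.001]
force: [0.4, -0.5, -0.4]
opening: 0.0598
gripper_force: 30.0
```

Run:
```python
from h import *
go(.565,.096,.150,1.464)
c=np.array([.517,.028]);ex=np.array([.9943,-.1068]);ey=np.array([.1068,.9943])
def L(a,y,r=.23): p=c+ex*(.115+r*np.cos(np.pi-a) *1.0)+ey*y; return [*p,.052+r*np.sin(a)]
# lid angle a: free edge at hinge - r cos(a) along ex
for a in(1.3,1.4,1.5,1.6,1.7,1.75):
    P=[L(a,.15),L(a,-.15)];print(a,proj('top',P).round(0).tolist(),proj('scene',P).round(0).tolist())
```

```text
at [0.53, -0.0341, 0.1496] f [0.4, -0.5, -0.4] open 0.0598 q6 -1.62 t 8.9
to (0.565, 0.096, 0.15) ([-20.4, 133.2, -0.4], np.float64(1.46), -0.004)
1.3 [[202.0, 154.0], [312.0, 163.0]] [[314.0, 145.0], [233.0, 167.0]]
1.4 [[202.0, 145.0], [313.0, 155.0]] [[317.0, 147.0], [235.0, 170.0]]
1.5 [[203.0, 137.0], [313.0, 146.0]] [[321.0, 150.0], [238.0, 174.0]]
1.6 [[204.0, 128.0], [314.0, 138.0]] [[324.0, 154.0], [241.0, 178.0]]
1.7 [[205.0, 120.0], [314.0, 130.0]] [[328.0, 158.0], [244.0, 183.0]]
1.75 [[205.0, 117.0], [315.0, 126.0]] [[329.0, 161.0], [245.0, 185.0]]
```

Lid angle ≈ 1.61 rad, so there's clearance. Placing the red checker.

Request:
{"api": "arm_command", "payload": {"increments": "0.8 -4 45 0 0;0.8 -8 90 0 0;0.8 -12 133 0 0;0.8 -12 133 40 0;0.8 -12 133 70 0"}}

```text
t: 9.45
tool_pos: [0.5569, 0.0968, 0.0788]
orientation: [0.169, 3.137, 0.0]
force: [-0.8, -0.9, -2.6]
opening: 0.0594
gripper_force: 30.0
```

Request:
{"api": "arm_command", "payload": {"increments": "0.8 0 0 25 0;0.8 0 0 40 0;0.8 0 0 42 0;0.8 0 0 42 0;0.8 0 0 42 0"}}

```text
t: 9.95
tool_pos: [0.5582, 0.0948, 0.0396]
orientation: [0.174, 3.135, 0.0]
force: [-0.4, 0.4, -0.6]
opening: 0.0595
gripper_force: 30.0
```

```bash
python3 -c "
from h import *
go(.557,.097,.038,1.464)"
```

```text
at [0.5582, 0.0948, 0.0396] f [-0.4, 0.4, -0.6] open 0.0595 q6 -1.38 t 9.9
to (0.557, 0.097, 0.038) ([1.4, 2.0, 1.6], np.float64(1.46), -0.004)
```

Request:
{"api": "arm_command", "payload": {"increments": "0.8 0 0 2 0;0.18 0 0 2 0;0.18 0 0 2 0;0.18 0 0 2 0;0.18 0 0 2 0"}}

```text
t: 10.45
tool_pos: [0.5573, 0.0949, 0.0364]
orientation: [0.174, 3.136, 0.0]
force: [0.2, 0.2, 0.0]
opening: 0.0759
gripper_force: 0.0
```

Request:
{"api": "arm_command", "payload": {"increments": "0.18 0 0 -40 0;0.18 0 0 -80 0;0.18 0 0 -110 0;0 15 -40 -110 0;0 30 -80 -110 0", "grip_force": 20}}

```text
t: 10.95
tool_pos: [0.5193, 0.0185, 0.148]
orientation: [0.17, 3.133, -0.0]
force: [0.1, -0.3, -0.7]
opening: 0.088
gripper_force: 0.0
```

Request:
{"api": "arm_command", "payload": {"increments": "0 14 -38 0 0;0 29 -76 0 0;0 43 -114 0 0;0 58 -152 0 0;0 72 -190 0 0"}}

```text
t: 11.45
tool_pos: [0.425, -0.1634, 0.1464]
orientation: [0.174, 3.136, -0.0]
force: [0.3, 0.6, 0.8]
opening: 0.0932
gripper_force: 0.0
```

Request:
{"api": "arm_command", "payload": {"increments": "0 14 -38 0 0;0 29 -76 0 0;0 43 -114 0 0;0 46 -150 0 0;0 46 -150 0 0"}}

```text
t: 11.95
tool_pos: [0.3625, -0.3098, 0.1467]
orientation: [0.18, 3.136, -0.003]
force: [-0.3, 0.3, -0.8]
opening: 0.0931
gripper_force: 0.0
```

Run:
```python
from h import *
a=robot.read_camera('scene');b=robot.read_camera('top')
for n,i in(('scene',a),('top',b)):
    for d in discs(i,n): 
        if d[0] in('red','white') and 0<d[4][0]<.8: print(n,d)
cv2.imwrite('pics/b3.png',np.vstack([b[110:260,150:450],a[120:270,100:400]]))
go(.366,-.307,.029,1.464)
```

```text
scene ('red', 166.6, 209.9, np.float64(11.8), [0.368, -0.309, 0.018])
scene ('white', 156.3, 265.4, np.float64(28.4), [0.593, -0.44, 0.018])
top ('red', 235.6, 177.4, np.float64(16.8), [0.555, 0.097, 0.018])
top ('white', 142.0, 213.4, np.float64(11.9), [0.44, 0.41, 0.018])
top ('white', 276.6, 191.2, np.float64(16.9), [0.505, -0.04, 0.018])
at [0.3633, -0.3065, 0.1461] f [0.2, 0.7, -0.4] open 0.0929 q6 -2.27 t 12.1
to (0.366, -0.307, 0.029) ([-2.7, -0.2, 117.1], np.float64(1.458), -0.006)
```

View pics/b3.png

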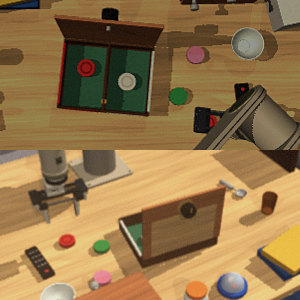

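The red checker lies in the left compartment (crop 87,68), and the white one in the right (127,82). The last red one is in its original place, in the scene at (167,210), with the gripper above it. Grasping it.

Request:
{"api": "arm_command", "payload": {"increments": "0 -2 0 40 0;0 -2 0 80 0;0 -2 0 105 0;0 -2 0 117 0;0 -2 0 117 0"}}

```text
t: 12.55
tool_pos: [0.3653, -0.3047, 0.0279]
orientation: [-0.172, -3.135, -0.003]
force: [-0.7, -0.2, 0.5]
opening: 0.0932
gripper_force: 0.0
```

Request:
{"api": "arm_command", "payload": {"increments": "0 0 0 0 0;0.8 0 0 0 0;0.8 0 0 0 0;0.8 0 0 0 0;0.8 0 0 0 0"}}

```text
t: 13.05
tool_pos: [0.3659, -0.3067, 0.0297]
orientation: [0.174, 3.136, -0.001]
force: [-0.5, -0.3, 0.4]
opening: 0.0653
gripper_force: 0.0
```

Request:
{"api": "arm_command", "payload": {"increments": "0.8 0 0 0 0;0.8 0 0 0 0;0.8 0 0 0 0;0.8 0 0 0 0;0.8 0 0 0 0"}}

```text
t: 13.55
tool_pos: [0.3658, -0.3067, 0.0295]
orientation: [0.174, 3.136, -0.001]
force: [-1.5, 0.4, 5.4]
opening: 0.0594
gripper_force: 20.0
```

```bash
python3 -c "
from h import *
go(.478,.105,.150,1.464)"
```

```text
at [0.3658, -0.3067, 0.0295] f [-1.5, 0.4, 5.4] open 0.0594 q6 -2.27 t 13.6
to (0.478, 0.105, 0.15) ([-66.0, 421.5, -120.6], np.float64(1.46), -0.004)
```

Request:
{"api": "arm_command", "payload": {"increments": "0.8 0 0 -40 0;0.8 0 0 -80 0;0.8 0 0 -120 0;0.8 -7 41 -120 0;0.8 -13 82 -120 0", "grip_force": 30}}

```text
t: 14.05
tool_pos: [0.3884, -0.2266, 0.1508]
orientation: [0.178, 3.134, -0.002]
force: [0.4, 0.6, -1.2]
opening: 0.059
gripper_force: 30.0
```

Request:
{"api": "arm_command", "payload": {"increments": "0.8 -6 40 0 0;0.8 -13 80 0 0;0.8 -19 120 0 0;0.8 -25 160 0 0;0.8 -31 200 0 0"}}

```text
t: 14.55
tool_pos: [0.4404, -0.0292, 0.1488]
orientation: [-0.174, -3.136, -0.0]
force: [0.8, -0.6, -0.3]
opening: 0.0592
gripper_force: 30.0
```

Request:
{"api": "arm_command", "payload": {"increments": "0.8 -6 40 0 0;0.8 -13 80 0 0;0.8 -19 120 0 0;0.8 -22 139 0 0;0.8 -22 139 0 0"}}

```text
t: 15.05
tool_pos: [0.4777, 0.1071, 0.1486]
orientation: [-0.169, -3.136, -0.001]
force: [-0.3, -0.7, -0.4]
opening: 0.059
gripper_force: 30.0
```

```bash
python3 -c "
from h import *
go(.478,.105,.037,1.464)"
```

```text
at [0.4777, 0.1071, 0.1486] f [-0.3, -0.7, -0.4] open 0.059 q6 -1.35 t 15.1
to (0.478, 0.105, 0.037) ([-0.7, -2.1, 111.6], np.float64(1.463), -0.001)
```

Request:
{"api": "arm_command", "payload": {"increments": "0.8 0 0 40 0;0.8 0 0 80 0;0.8 0 0 102 0;0.8 0 0 111 0;0.8 0 0 111 0"}}

```text
t: 15.55
tool_pos: [0.4765, 0.1039, 0.037]
orientation: [-0.175, -3.134, 0.001]
force: [-0.0, -0.1, -0.2]
opening: 0.0596
gripper_force: 30.0
```

Request:
{"api": "arm_command", "payload": {"increments": "0.8 0 0 0 0;0.18 0 0 0 0;0.18 0 0 0 0;0.18 0 0 0 0;0.18 0 0 0 0"}}

```text
t: 16.05
tool_pos: [0.4781, 0.1048, 0.0386]
orientation: [0.174, 3.136, 0.0]
force: [0.3, 0.5, -0.0]
opening: 0.0762
gripper_force: 0.0
```

Request:
{"api": "arm_command", "payload": {"increments": "0.18 0 0 -40 0;0.18 0 0 -80 0;0.18 0 0 -110 0;0.18 30 0 -150 0;0.18 30 0 -190 0"}}

```text
t: 16.55
tool_pos: [0.445, 0.1082, 0.2284]
orientation: [-0.173, -3.133, 0.001]
force: [1.2, -0.9, 0.7]
opening: 0.0763
gripper_force: 0.0
```

Request:
{"api": "arm_command", "payload": {"increments": "1 0 0 -40 0;1 0 0 -80 0;1 0 0 -120 0;1 0 0 -120 0;1 0 0 -120 0"}}

```text
t: 17.05
tool_pos: [0.4485, 0.1081, 0.3493]
orientation: [0.174, 3.134, 0.001]
force: [0.0, 0.3, -0.6]
opening: 0.0405
gripper_force: 0.0
```

Run:
```python
from h import *
a=robot.read_camera('scene');b=robot.read_camera('top')
for n,i in(('scene',a),('top',b)):
    for d in discs(i,n): 
        if d[0] in('red','white') and 0<d[4][0]<.8: print(n,d,'case',(np.array([[.9943,-.1068],[.1068,.9943]])@(np.array(d[4][:2])-[.517,.028])).round(3))
cv2.imwrite('pics/b4.png',np.hstack([b,a])[50:350,150:950])
go(.69,.1,.4,1.464)
```

```text
scene ('white', 156.4, 265.4, np.float64(28.4), [0.593, -0.439, 0.018]) case [ 0.125 -0.456]
scene ('white', 233.9, 210.5, np.float64(12.8), [0.495, -0.098, 0.018]) case [-0.008 -0.128]
top ('white', 142.2, 214.0, np.float64(11.6), [0.438, 0.41, 0.018]) case [-0.119  0.371]
top ('white', 283.5, 184.2, np.float64(16.8), [0.529, -0.064, 0.018]) case [ 0.022 -0.09 ]
at [0.4475, 0.108, 0.3468] f [-0.1, -0.1, 0.1] open 0.0325 q6 -1.33 t 17.1
to (0.69, 0.1, 0.4) ([-241.8, 18.8, -53.7], np.float64(1.46), -0.004)
```

View pics/b4.png

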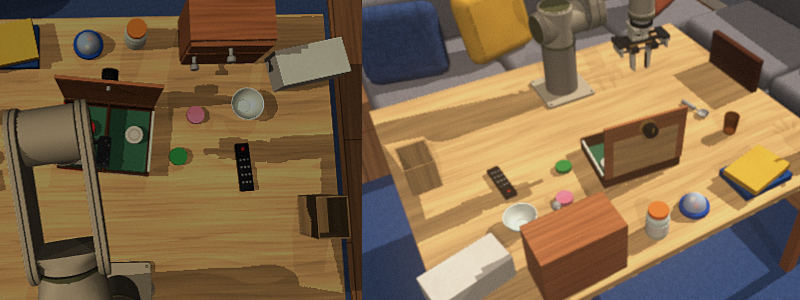

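The white checker got knocked but still lies flat in its compartment, at case (0.022,-0.090). The arm hides the reds, so I'll move right and look again. I'll then push the lid at case y≈−0.08.

Request:
{"api": "arm_command", "payload": {"increments": "1 0 -40 -20 0;1 0 -80 -40 0;1 0 -120 -50 0;1 0 -160 -50 0;1 0 -200 -50 0"}}

```text
t: 17.65
tool_pos: [0.4251, -0.0921, 0.3968]
orientation: [-0.173, -3.135, -0.001]
force: [0.7, -0.6, 0.1]
opening: 0.0008
gripper_force: 0.0
```

Run:
```python
from h import *
b=robot.read_camera('top')
for d in discs(b): 
        if d[0] in('red','white') and 0<d[4][0]<.8: print(d,'case',(np.array([[.9943,-.1068],[.1068,.9943]])@(np.array(d[4][:2])-[.517,.028])).round(3))
cv2.imwrite('pics/b5.png',cv2.resize(b[110:250,180:330],None,fx=3,fy=3))
go(.698,-.072,.40,1.464)
```

```text
('red', 233.2, 201.0, np.float64(16.8), [0.475, 0.106, 0.018]) case [-0.05   0.073]
('red', 235.6, 177.4, np.float64(16.8), [0.555, 0.097, 0.018]) case [0.03  0.073]
('white', 142.1, 214.2, np.float64(11.9), [0.437, 0.41, 0.018]) case [-0.12   0.371]
at [0.4243, -0.097, 0.3962] f [-0.5, -3.5, -0.4] open 0.0005 q6 -1.8 t 17.7
to (0.698, -0.072, 0.4) ([-269.1, 56.0, -4.9], np.float64(1.457), -0.007)
```

View pics/b5.png

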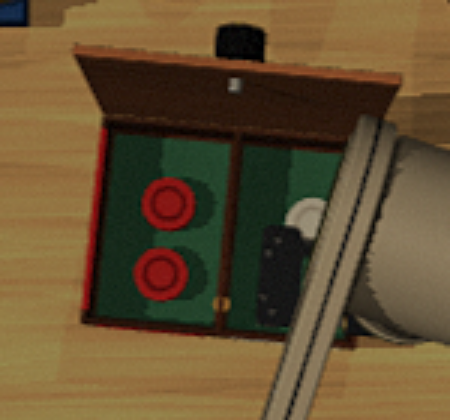

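Both reds are flat in the left compartment, at crop (168,203) and (160,274), and the white is at (310,215). Next I go over the lid and behind it.

Request:
{"api": "arm_command", "payload": {"increments": "1 -40 8 -5 0;1 -80 17 -5 0;1 -120 25 -5 0;1 -160 34 -5 0;1 -200 42 -5 0", "grip_force": 30}}

```text
t: 18.2
tool_pos: [0.6304, -0.0704, 0.4007]
orientation: [-0.174, -3.133, -0.001]
force: [-0.7, -0.0, -0.2]
opening: 0.0009
gripper_force: 0.0
```

Request:
{"api": "arm_command", "payload": {"increments": "1 -35 7 0 0;1 -69 14 0 0;1 -69 14 0 0;1 -69 14 0 0"}}

```text
t: 18.6
tool_pos: [0.6994, -0.0644, 0.399]
orientation: [-0.173, -3.131, -0.001]
force: [-1.1, 0.1, 0.3]
opening: 0.0004
gripper_force: 0.0
```

Run:
```python
from h import *
go(.698,-.072,.262,1.464)
c=np.array([.517,.028]);ex=np.array([.9943,-.1068]);ey=np.array([.1068,.9943])
r=.185
for a in np.arange(1.6,-.05,-.1):
    x=.115-r*np.cos(a)+.01*np.sin(a)+.0075; z=.052+r*np.sin(a)+.01*np.cos(a)+.025
    print(round(a,2),'case x',round(x*1e3),'tcp z',round(z*1e3),'fwd',round((.19-x)*1e3))
s=robot.read_state();print((np.array(s['tool_pos'][:2])-c)@np.c_[ex,ey])
```

```text
at [0.6994, -0.0644, 0.399] f [-1.1, 0.1, 0.3] open 0.0004 q6 -1.63 t 18.6
to (0.698, -0.072, 0.262) ([-0.2, -7.7, 137.0], np.float64(1.46), -0.004)
1.6 case x 138 tcp z 262 fwd 52
1.5 case x 119 tcp z 262 fwd 71
1.4 case x 101 tcp z 261 fwd 89
1.3 case x 83 tcp z 258 fwd 107
1.2 case x 65 tcp z 253 fwd 125
1.1 case x 47 tcp z 246 fwd 143
1.0 case x 31 tcp z 238 fwd 159
0.9 case x 15 tcp z 228 fwd 175
0.8 case x 1 tcp z 217 fwd 189
0.7 case x -13 tcp z 204 fwd 203
0.6 case x -25 tcp z 190 fwd 215
0.5 case x -35 tcp z 174 fwd 225
0.4 case x -44 tcp z 158 fwd 234
0.3 case x -51 tcp z 141 fwd 241
0.2 case x -57 tcp z 124 fwd 247
0.1 case x -61 tcp z 105 fwd 251
-0.0 case x -62 tcp z 87 fwd 252
[ 0.19127856 -0.07240303]
```

Request:
{"api": "arm_command", "payload": {"increments": "1 0 -5 40 0;1 0 -5 80 0;1 0 -5 110 0;1 0 -5 137 0;1 0 -5 137 0"}}

```text
t: 19.1
tool_pos: [0.6955, -0.0695, 0.2616]
orientation: [-0.174, -3.129, -0.001]
force: [-1.2, 0.3, -0.3]
opening: 0.0004
gripper_force: 0.0
```

Request:
{"api": "arm_command", "payload": {"increments": "1 15 0 0 0;1 30 0 0 0;1 40 0 0 0;1 50 0 0 0;1 55 0 0 0"}}

```text
t: 19.6
tool_pos: [0.6442, -0.0638, 0.2697]
orientation: [0.174, 3.132, -0.001]
force: [2.6, 0.2, 2.6]
opening: 0.0004
gripper_force: 1.5
```

```bash
python3 -c "
from h import *
go(.64,-.072,.262,1.464)"
```

```text
at [0.6442, -0.0638, 0.2697] f [2.6, 0.2, 2.6] open 0.0004 q6 -1.64 t 19.6
to (0.64, -0.072, 0.262) ([3.3, -8.6, 7.7], np.float64(1.46), -0.004)
```

Request:
{"api": "arm_command", "payload": {"increments": "1 16 0 2 0;1 34 0 4 0;1 52 0 7 0;1 70 0 12 0;1 88 0 19 0"}}

```text
t: 20.1
tool_pos: [0.5572, -0.0541, 0.2503]
orientation: [0.174, 3.131, -0.001]
force: [0.9, -0.4, 2.7]
opening: 0.0003
gripper_force: 1.3
```

```bash
python3 -c "
from h import *
go(.64,-.072,.262,1.464)"
```

```text
at [0.5572, -0.0541, 0.2503] f [0.9, -0.4, 2.7] open 0.0003 q6 -1.65 t 20.1
to (0.64, -0.072, 0.262) ([-84.3, -8.6, -11.3], np.float64(1.46), -0.004)
```

Request:
{"api": "arm_command", "payload": {"increments": "1 16 0 8 0;1 32 0 18 0;1 46 0 29 0;1 60 0 42 0;1 72 0 56 0"}}

```text
t: 20.6
tool_pos: [0.4854, -0.0461, 0.1931]
orientation: [0.174, 3.133, -0.001]
force: [1.0, 1.1, 0.5]
opening: 0.0003
gripper_force: 0.7
```

Request:
{"api": "arm_command", "payload": {"increments": "1 10 0 15 0;1 19 0 31 0;1 26 0 48 0;1 31 0 60 0;1 34 0 70 0"}}

```text
t: 21.1
tool_pos: [0.4515, -0.0423, 0.1215]
orientation: [0.174, 3.135, -0.0]
force: [0.2, 0.8, 0.4]
opening: 0.0006
gripper_force: 0.4
```

```bash
python3 -c "
from h import *
go(.46,-.045,.087,1.464)"
```

```text
at [0.4515, -0.0423, 0.1215] f [0.2, 0.8, 0.4] open 0.0006 q6 -1.67 t 21.1
to (0.46, -0.045, 0.087) ([-8.7, -1.7, 34.6], np.float64(1.46), -0.004)
```

Request:
{"api": "arm_command", "payload": {"increments": "1 2 0 10 0;1 4 0 20 0;1 5 0 28 0;1 5 0 34 0;1 5 0 36 0"}}

```text
t: 21.6
tool_pos: [0.4464, -0.0417, 0.0874]
orientation: [-0.174, -3.135, 0.0]
force: [-22.6, 3.3, 46.6]
opening: 0.0002
gripper_force: 23.2
```

Request:
{"api": "arm_command", "payload": {"increments": "1 0 0 1 0;1 0 0 2 0;1 0 0 3 0;1 0 0 3 0"}}

```text
t: 22.0
tool_pos: [0.4466, -0.0418, 0.0872]
orientation: [-0.173, -3.135, 0.0]
force: [-31.9, 5.2, 60.3]
opening: 0.0003
gripper_force: 30.0
```

```bash
python3 -c "
from h import *
go(.46,-.045,.087,1.464)"
```

```text
at [0.4466, -0.0418, 0.0872] f [-31.9, 5.2, 60.3] open 0.0003 q6 -1.67 t 22.0
to (0.46, -0.045, 0.087) ([-13.7, -1.7, 0.2], np.float64(1.46), -0.004)
```

The lid is shut: TCP z stopped at 0.087 with a firm reaction force. I'll back off and look at the knob.

Request:
{"api": "arm_command", "payload": {"increments": "1 0 0 -20 0;1 0 0 -60 0;1 0 0 -100 0;1 0 -40 -100 0;1 0 -60 -100 0"}}

```text
t: 22.5
tool_pos: [0.441, -0.103, 0.1842]
orientation: [0.172, 3.133, -0.003]
force: [0.4, 0.5, -0.6]
opening: 0.0003
gripper_force: 0.0
```

Run:
```python
from h import *
a=robot.read_camera('scene');b=robot.read_camera('top')
P=[.4375,.0365,.1];u=proj('top',[P])[0].astype(int);v=proj('scene',[P])[0].astype(int);print(u,v)
f=lambda i,p:cv2.resize(i[p[1]-40:p[1]+40,p[0]-40:p[0]+40],(400,400),interpolation=cv2.INTER_CUBIC)
cv2.imwrite('pics/k.png',np.hstack([f(b,u),f(a,v)]))
go(.4375,.0365,.14,1.464)
```

```text
[253 210] [257 172]
at [0.4399, -0.1033, 0.1825] f [0.3, 0.5, -0.6] open 0.0006 q6 -1.8 t 22.6
to (0.4375, 0.0365, 0.14) ([18.2, 138.6, 42.4], np.float64(1.458), -0.006)
```

View pics/k.png

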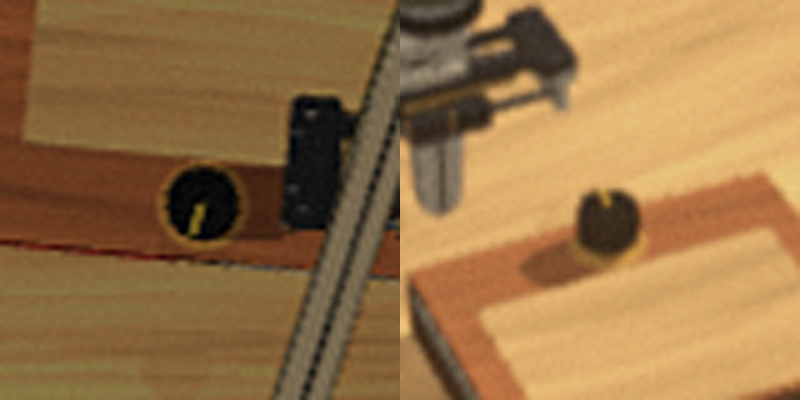

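The lid is shut. The knob is centred at top-crop (202,203), within about 1 px of the prediction (0.4375,0.0365), and its mark points towards the robot. I'll push it in with closed fingers.

Request:
{"api": "arm_command", "payload": {"increments": "1 5 40 0 0;1 10 80 0 0;1 15 115 0 0;1 18 138 0 0;1 18 138 0 0"}}

```text
t: 23.1
tool_pos: [0.4366, 0.0409, 0.1817]
orientation: [-0.168, -3.136, -0.002]
force: [0.3, -0.3, -0.7]
opening: 0.0008
gripper_force: 0.0
```

Request:
{"api": "arm_command", "payload": {"increments": "1 0 0 25 0;1 0 0 45 0;1 0 0 52 0;1 0 0 52 0;1 0 0 52 0"}}

```text
t: 23.6
tool_pos: [0.4375, 0.0375, 0.1308]
orientation: [0.175, 3.136, -0.0]
force: [0.8, 0.1, -0.1]
opening: 0.0004
gripper_force: 0.0
```

```bash
python3 -c "
from h import *
go(.4375,.0365,.117,1.464)"
```

```text
at [0.4375, 0.0375, 0.1308] f [0.8, 0.1, -0.1] open 0.0004 q6 -1.49 t 23.6
to (0.4375, 0.0365, 0.117) ([-0.1, -1.0, 13.8], np.float64(1.46), -0.004)
```

Request:
{"api": "arm_command", "payload": {"increments": "1 0 -1 4 0;1 0 -1 7 0;1 0 -1 10 0;1 0 -1 13 0;1 0 -1 14 0"}}

```text
t: 24.1
tool_pos: [0.4381, 0.0366, 0.1175]
orientation: [0.174, 3.134, -0.001]
force: [-2.6, -1.0, 16.2]
opening: 0.0007
gripper_force: 8.3
```

```bash
python3 -c "
from h import *
go(.4375,.0365,.117,1.464)"
```

```text
at [0.4381, 0.0366, 0.1175] f [-2.6, -1.0, 16.2] open 0.0007 q6 -1.49 t 24.1
to (0.4375, 0.0365, 0.117) ([0.6, -0.1, 0.5], np.float64(1.46), -0.004)
```

Request:
{"api": "arm_command", "payload": {"increments": "1 0 0 1 0;1 0 0 1 0;1 0 0 1.5 0;1 0 0 1.5 0"}}

```text
t: 24.5
tool_pos: [0.4383, 0.0366, 0.1174]
orientation: [0.174, 3.134, -0.001]
force: [-7.8, -1.3, 21.8]
opening: 0.0008
gripper_force: 11.0
```

Request:
{"api": "arm_command", "payload": {"increments": "1 0 0 -20 0;1 0 0 -50 0;0 0 0 -50 0;0 0 0 -50 0;0 0 0 -50 0"}}

```text
t: 25.0
tool_pos: [0.4363, 0.0369, 0.1635]
orientation: [-0.174, -3.135, 0.0]
force: [-0.8, 0.3, -0.2]
opening: 0.0199
gripper_force: 0.0
```

Request:
{"api": "arm_command", "payload": {"increments": "0 0 0 0 0;0 0 0 0 0;0 0 0 0 0;0 0 0 0 0;0 0 0 0 0"}}

```text
t: 25.5
tool_pos: [0.437, 0.0368, 0.1646]
orientation: [-0.174, -3.137, -0.0]
force: [-0.2, -0.4, -1.6]
opening: 0.0601
gripper_force: 0.0
```

```bash
python3 -c "
from h import *
go(.4375,.0365,.092,1.464)"
```

```text
at [0.437, 0.0368, 0.1646] f [-0.2, -0.4, -1.6] open 0.0601 q6 -1.49 t 25.5
to (0.4375, 0.0365, 0.092) ([-0.6, -0.3, 72.6], np.float64(1.46), -0.004)
```

Request:
{"api": "arm_command", "payload": {"increments": "0 0 0 0 0;0 0 0 20 0;0 0 0 45 0;0 0 0 65 0;0 0 0 72 0"}}

```text
t: 26.0
tool_pos: [0.4355, 0.0369, 0.0906]
orientation: [-0.174, -3.133, 0.0]
force: [0.2, -1.2, -1.5]
opening: 0.0927
gripper_force: 0.0
```

Request:
{"api": "arm_command", "payload": {"increments": "1 0 0 0 0;1 0 0 0 0;1 0 0 0 0;1 0 0 0 0;1 0 0 0 0", "grip_force": 20}}

```text
t: 26.5
tool_pos: [0.4376, 0.0368, 0.0934]
orientation: [0.174, 3.135, -0.0]
force: [0.5, -0.2, 0.4]
opening: 0.0576
gripper_force: 0.0
```

Request:
{"api": "arm_command", "payload": {"increments": "1 0 0 0 0;1 0 0 0 0;1 0 0 0 0;1 0 0 0 0;1 0 0 0 0"}}

```text
t: 27.0
tool_pos: [0.4374, 0.0379, 0.0931]
orientation: [0.174, 3.136, 0.003]
force: [-1.0, 5.8, 2.3]
opening: 0.0457
gripper_force: 20.0
```

```bash
python3 -c "
from h import *
go(.4375,.0365,.092,1.464)"
```

```text
at [0.4374, 0.0379, 0.0931] f [-1.0, 5.8, 2.3] open 0.0457 q6 -1.49 t 27.0
to (0.4375, 0.0365, 0.092) ([-0.2, -1.3, 1.1], np.float64(1.46), -0.004)
```

Request:
{"api": "arm_command", "payload": {"increments": "1 0 1 0 0.14;1 0 1 0 0.28;1 0 1 0 0.42;1 0 1 0 0.56;1 0 1 0 0.7"}}

```text
t: 27.5
tool_pos: [0.4377, 0.0387, 0.0932]
orientation: [1.247, 2.883, 0.003]
force: [2.1, 5.2, 1.2]
opening: 0.0455
gripper_force: 20.0
```

Request:
{"api": "arm_command", "payload": {"increments": "1 0 0 0 0.14;1 0 0 0 0.28;1 0 0 0 0.42;1 0 0 0 0.56;1 0 0 0 0.7"}}

```text
t: 28.0
tool_pos: [0.4384, 0.0389, 0.0932]
orientation: [2.16, 2.281, 0.006]
force: [7.2, 5.9, -3.1]
opening: 0.0453
gripper_force: 20.0
```

```bash
python3 -c "
from h import *
go(.4375,.0365,.092,1.464);print(robot.read_state()['wrist_torque'])"
```

```text
at [0.4384, 0.0389, 0.0932] f [7.2, 5.9, -3.1] open 0.0453 q6 -0.09 t 28.0
to (0.4375, 0.0365, 0.092) ([-2.4, -1.0, 1.2], np.float64(0.054), -1.41)
[ 1.08285428 -0.95019524  0.130941  ]
```

Request:
{"api": "arm_command", "payload": {"increments": "1 0 0 0.5 0.14;1 0 0 0.5 0.28;1 0 0 0.5 0.42;1 0 0 0.5 0.56;1 0 0 0.5 0.7"}}

```text
t: 28.5
tool_pos: [0.4391, 0.0388, 0.0932]
orientation: [2.811, 1.402, 0.008]
force: [7.9, 5.6, -2.5]
opening: 0.0454
gripper_force: 20.0
```

Request:
{"api": "arm_command", "payload": {"increments": "1 0 0 0 0.14;1 0 0 0 0.28;1 0 0 0 0.42;1 0 0 0 0.56;1 0 0 0 0.7"}}

```text
t: 29.0
tool_pos: [0.4395, 0.0382, 0.0932]
orientation: [-3.121, -0.353, -0.009]
force: [10.1, 2.9, -3.5]
opening: 0.0456
gripper_force: 20.0
```

```bash
python3 -c "
from h import *
go(.4375,.0365,.092,1.464);print(robot.read_state()['wrist_torque'])"
```

```text
at [0.4395, 0.0382, 0.0932] f [10.1, 2.9, -3.5] open 0.0456 q6 1.32 t 29.0
to (0.4375, 0.0365, 0.092) ([-2.3, 1.3, 1.2], np.float64(-1.346), -2.81)
[ 0.45205135 -1.50326665  0.14782335]
```

Request:
{"api": "arm_command", "payload": {"increments": "1 0 0 0.5 0.1;1 0 0 0.5 0.2;1 0 0 0.5 0.3;1 0 0 0.5 0.36;1 0 0 0.5 0.4"}}

```text
t: 29.5
tool_pos: [0.4379, 0.038, 0.0926]
orientation: [-3.13, 0.268, -0.003]
force: [-0.8, 3.3, 8.8]
opening: 0.0454
gripper_force: 20.0
```

```bash
python3 -c "
from h import *
go(.4375,.0365,.092,1.464);print(robot.read_state()['wrist_torque'])"
```

```text
at [0.4379, 0.038, 0.0926] f [-0.8, 3.3, 8.8] open 0.0454 q6 1.71 t 29.5
to (0.4375, 0.0365, 0.092) ([-0.1, 1.6, 0.6], np.float64(-1.742), 3.078)
[0.25990372 0.2390414  0.63348076]
```

The wrist torque rose to 0.63 N m, so the knob is at its stop. Releasing and backing away.

Request:
{"api": "arm_command", "payload": {"increments": "1 0 0 0 -0.03;0 0 0 0 -0.03;0 0 0 0 -0.03;0 0 0 0 -0.03;0 0 0 0 -0.03"}}

```text
t: 30.0
tool_pos: [0.437, 0.0378, 0.0915]
orientation: [3.134, -0.219, -0.001]
force: [0.3, 0.4, -0.3]
opening: 0.073
gripper_force: 0.0
```

Request:
{"api": "arm_command", "payload": {"increments": "0 0 0 0 0;0 0 0 -30 0;0 0 0 -70 0;0 0 0 -110 0;0 0 0 -140 0"}}

```text
t: 30.5
tool_pos: [0.4376, 0.0378, 0.2344]
orientation: [-3.134, 0.219, -0.004]
force: [0.7, -0.2, 1.0]
opening: 0.0932
gripper_force: 0.0
```

Request:
{"api": "arm_command", "payload": {"increments": "0 0 0 0 -0.1;0 -30 0 -20 -0.2;0 -60 0 -40 -0.4;0 -60 30 -40 -0.5;0 -60 60 -40 -0.6"}}

```text
t: 31.0
tool_pos: [0.3693, -0.0132, 0.2727]
orientation: [3.054, 0.73, 0.004]
force: [0.9, -1.7, -0.7]
opening: 0.093
gripper_force: 0.0
```

Run:
```python
from h import *
a=robot.read_camera('scene');b=robot.read_camera('top')
u,v=(253,210),(257,172)
f=lambda i,p:cv2.resize(i[p[1]-45:p[1]+45,p[0]-45:p[0]+45],(400,400),interpolation=cv2.INTER_CUBIC)
cv2.imwrite('pics/k2.png',np.hstack([f(b,u),f(a,v)]))
go(.4375,.0365,.14,1.464)
```

```text
at [0.369, -0.0156, 0.272] f [0.2, 0.9, -0.1] open 0.0931 q6 0.93 t 31.1
to (0.4375, 0.0365, 0.14) ([84.5, -16.3, 132.0], np.float64(-1.108), -2.572)
```

View pics/k2.png

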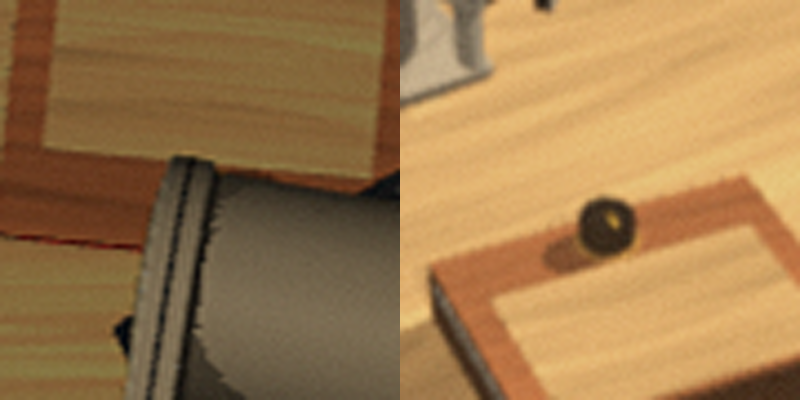

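In the scene view the knob is about 1.8 px lower than before, which matches 8 mm at this range. Its mark now points away from the robot, so it has made half a turn. The lid is shut and the arm is clear. Handing in.

```bash
python3 -c "
from plant import robot
print(robot.close_job())"
```

```text
the job is handed in; nothing more can be done
None
```

I packed the three checkers on the table (two red, one white) flat in their compartments, shut the lid gently, pushed the knob in, turned it clockwise to its stop and handed the job in; no verdict came back.

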